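# Key on the X-ray controls and hold the exposure button at half press

## Robot

A 7-joint arm with a two-finger parallel gripper is mounted at the origin on the work surface. World frame = base frame: x ahead of the robot, y to its left, z up, the work surface at z = 0. Lengths are in m, angles in rad, forces in N, time in s.
With the tool pointing down it reaches from about 0.4 to 0.85 m from the base axis. Payload 10.4 kg.
Tool frame: the origin (TCP) lies at the very end of the fingers, on their centre line; the grasp point (between the pads) lies r.grip_depth behind it (r.grip_depth is the distance from the TCP to the grasp point, in m); y points along the fingers, z is the direction in which the jaws open and shut, and the axes are right-handed (so a half turn about y gives the same grasp; the last joint's range is limited). The gripper opens to 87 mm and grips with 3 to 60 N. Pads are 19 mm wide; open, the fingers measure 117 mm over their backs; the gripper's body (75 mm by 190 mm) begins 51 mm behind the grasp point.
Start: joints at [-1.163, 0.332, -0.065, 1.46, 0.022, 1.35, -0.088], TCP at [0.261, 0.568, 0.223] pointing down, gripper open.
Joint ranges: [-2.6, 2.6], [-0.5, 2.12], [-1.47, 1.34], [0.16, 2.42], [-1.27, 4.41], [0.06, 2.06], [-2.6, 2.6]. Speed limits (rad/s): [2.22, 2.22, 2.79, 2.79, 3.14, 3.14, 3.14].

## Interface

Orientations are given as a unit quaternion [x, y, z, w].
In Python, from bench import r gives the robot as it stands.
- The arm moves only by the shell command python3 -m jog 'ROWS' [OPENING] [FORCE]. ROWS is JSON, a list of rows, each a list of 6 numbers: the shift along the tool's x, y, z in m, then the turn, a rotation vector about the tool's x, y, z in degrees. A call has 1 to 12 rows; each row shifts and turns the pose as measured when the row begins, along the tool's axes as they then stand; what a row does not reach is not made up. A row lasts 1/12 s, in which the tool goes at most 41.7 mm and 7.16 degrees, less where a joint would pass 70% of its speed; a pose out of reach is approached as far as the arm can. A call with a gripper value outside its range is refused whole. OPENING is the opening, from -1 (shut) to 1 (fully open), so that 0 is half open, set as the call begins (- or left out, the last holds). The fingers move at their own pace and stop on an object; FORCE is the grip in N (left out, the last holds). Time passes only in rows, so rows that do not move let the fingers close. It gives the time, the measured TCP pose, the force and the opening at its end, in the units of the state.
- r.read_state(): the state, without advancing time (a new reading comes with each control period).
- r.camera(name): name is "side" or "top" or "wrist"; returns a dict with "image" (480x640x3 uint8, red, green, blue), "range_z" (480x640 float32, m along the optical axis (not along the pixel's ray), 0 where there is no reading), "K" (3x3 intrinsics, pixels), "k1" (the pictures are not rectified: a ray, as slopes to the right and down, at radius r is drawn at 1 + k1 r^2 times it, then the intrinsics apply), "R" (3x3) and "t" (3): a world point X has camera coordinates R X + t. Camera axes: x right, y down, z forward; pixel columns grow to the right and rows downward; lengths in m; the calibration is good to about 2 mm. A picture is of the moment at which its call begins.
- r.close_job(): hands the job in, once; it reports no verdict.
The state is a dict: "time": time; "joint_positions": joint angles; "joint_vel": joint speeds; "joint_torque": joint torques, N m; "ee_pos": TCP position; "eef_rot": TCP orientation; "ft_force": force on the tool from outside, world axes, zero at the start; "torque": the same for the moment, N m; "width": finger opening in m.
Only numpy, scipy, OpenCV 4.12 (cv2) and the standard library are available. Lean on these libraries where they do the work, as an engineer would, in place of code of your own. Each camera call takes 0.05 s, during which the arm holds its last target. There are 200 camera calls.

## Task

Switch on the X-ray controls with the flat-handled key: take it from the key stand, push it fully home into the slot of the key switch, turn it clockwise (seen from above) to its stop and leave it there. Then press the exposure button with the fingers to half its travel, where the cap's top is level with the tops of the two cheeks beside it, and finish while still holding it there; never press it down to or near the bottom, which would fire an exposure. Leave the round-handled key and everything else on the counter where they are.

Things in the scene. Friction and masses are not known exactly. Their poses are not given: they have to be found in the camera images.
- key_grip (a point): Centre of the handle of the key to use: flat black upright slab 10 (x) x 34 (y) x 50 (z) mm. 25 mm below this point, under the handle (shoulder), begins a steel blade 6 (x) x 16 (y) x 26 (z) mm on the same axis. z up; alike after a half turn. Pinch across x. Starts upright in either slot of the stand, shoulder on its top. 25 to 60 g.
- round_key_grip (a point): Centre of the handle of the other key, which is to be left alone: round black handle, 26 mm diameter, 50 mm high; it stands in the other slot of the stand, 80 mm from the first.
- stand: Fixed grey key stand, a block 60 (x) x 140 (y) x 34 (z) mm, origin at the centre of its underside. Two slots 8 (x) x 18 (y) mm, 28 mm deep, in its top at y = +40 and -40 mm, mouths chamfered 2.5 mm.
- switch_unit: Fixed white key-switch box 120 x 120 x 45 mm (z), origin at the centre of its underside; the switch's round barrel stands on the middle of its top. The black mark on its top at +y is off, the one 1.2 rad clockwise from it is on.
- switch_slot (a point): Centre of the key slot's mouth on top of the turning metal barrel (50 mm diameter, 32 high, top 77 mm above the counter). Slot 8 (x) x 18 (y) mm, 28 deep, mouth chamfered 2.5 mm; this frame turns with the barrel. Key home: shoulder on the barrel top, key_grip 25 mm above this point, on its axis. By play the barrel lags the key by up to about 0.15 rad.
- switch (a joint): Angle of the key-switch barrel (rad): 0 = off (slot along the box's y), grows clockwise seen from above to the stop at 1.2 = on. It starts between 0 and 0.2, and stays where it is left (friction about 0.05 N m).
- button_unit: Fixed white exposure-button box 120 x 120 x 50 mm (z), screwed to the counter, origin at the centre of its underside. Two cheeks 50 (x) x 8 (y) mm stand on it, centred at y = +48 and -48 mm, x = 0; their tops are 73 mm above the counter.
- exposure_top (a point): Centre of the top face of the exposure button's round grey cap (54 mm diameter, 10 mm thick), on the axis of the button box. At rest 84 mm above the counter; moves straight down when pressed. At half travel it is level with the cheek tops (73 mm).
- exposure (a joint): Travel of the exposure button (m), 0 at rest, 0.011 half pressed, 0.022 at the bottom. A spring pushes it back up: about 2 N at the start, 6 N half-way, 10 N at the bottom. Beyond 0.019 it fires.
- vial: Bystander, to be left alone: amber glass vial with cap, diameter 28, 48 high mm. Origin at the centre of its underside.
- tape: Bystander, to be left alone: small paper tape roll lying flat, diameter 38, 16 high mm. Origin at the centre of its underside.
- bowl: Bystander, to be left alone: shallow steel bowl, diameter 100, 35 high mm. Origin at the centre of its underside.
- calc: Bystander, to be left alone: flat grey pocket calculator body, 110 x 65 x 12 mm. Origin at the centre of its underside.
- beaker: Bystander, to be left alone: open steel beaker, diameter 72, 80 high mm. Origin at the centre of its underside.
- spray: Bystander, to be left alone: white spray bottle with green trigger head, diameter 68, 201 high mm. Origin at the centre of its underside.
- jar: Bystander, to be left alone: clear jar with white lid, diameter 70, 90 high mm. Origin at the centre of its underside.
Things that resemble listed ones, but are neither listed nor needed, are in the scene too. What is shaped like the switch_unit but blue, pink or yellow is not meant.

How it is judged:
On the way, in this order (a step that is already met when the one before it is completed fails the run):
1. the flat-handled key is fully home in the slot of the switch, still near off (horizontal distance between key_grip and switch_slot below 0.006 m and z of key_grip in the frame of switch_slot between 0.018 and 0.029 m and angle between key_grip's own z axis and vertical below 0.15 rad and angle between the y axis of key_grip and the y axis of switch_slot, either way round below 0.35 rad and value of joint switch below 0.5 rad), for 0.1 s.
2. the key is turned to on (horizontal distance between key_grip and switch_slot below 0.006 m and z of key_grip in the frame of switch_slot between 0.018 and 0.029 m and angle between key_grip's own z axis and vertical below 0.15 rad and angle between the y axis of key_grip and the y axis of switch_slot, either way round below 0.35 rad and value of joint switch above 1.05 rad), for 0.2 s.
3. the button is pressed half-way by the fingers (value of joint exposure between 0.007 and 0.015 m and contact force between the fingers and exposure above 2 N), for 0.5 s.
At the end, for the whole second after the job is handed in: The program finishes holding: the fingers press the exposure cap (over 2 N) at 7 to 15 mm of its 22 mm travel, while the flat-handled key stands home in the slot (within 6 mm of its axis, shoulder within 4 mm of the barrel top, upright to 0.15 rad) and the switch is turned past 1.05 rad (all of step 2 and all of step 3); the arm keeps its last pose, push and grip.
It fails at once if the exposure button is pressed down beyond 19 mm (exposure fired) (value of joint exposure above 0.019 m).
It fails at once if the round-handled key is moved over 20 mm (distance of round_key_grip from where it was at the start of the episode above 0.02 m).
It fails at once if a bystander is moved over 40 mm (distance of any of vial, tape, bowl, calc, beaker, spray, jar from where it was at the start of the episode above 0.04 m).
It also fails if it takes over 54 s, if anything falls off the work surface, if the arm or the gripper's body presses on something with over 40 N, if the wrist force passes 120 N, or if a joint passes its speed limit or range.

## Working session

There is one attempt and no reset: what is moved stays moved. The work goes in short steps, Python scripts to look and compute and a shell command to move; the robot and the scene stay as the last step left them, time stands still between calls to the robot, and variables do not carry over. Pictures are saved under pics/ and viewed, about 8 in all and at most 12, crops included, and the job is handed in when it is done.

```bash
ls; mkdir -p pics; cat > h.py <<'E'
import numpy as np, cv2
from bench import r
from scipy.spatial.transform import Rotation as Ro
def cam(n):
    c=r.camera(n); return c
def save(c,f,box=None,s=1):
    im=c["image"][:,:,::-1]
    if box: x0,y0,x1,y1=box; im=im[y0:y1,x0:x1]
    if s!=1: im=cv2.resize(im,None,fx=s,fy=s,interpolation=cv2.INTER_CUBIC)
    cv2.imwrite("pics/"+f,im)
def slopes(c,u,v):
    K=c["K"]; p=np.array([(u-K[0,2])/K[0,0],(v-K[1,2])/K[1,1]]); q=p.copy()
    for _ in range(20): q=p/(1+c["k1"]*(q@q))
    return q
def onz(c,u,v,z):
    "intersect pixel ray with plane world z"
    R=np.array(c["R"]);t=np.array(c["t"]);d=R.T@np.r_[slopes(c,u,v),1];o=-R.T@t
    return o+d*(z-o[2])/d[2]
def dep(c,u,v):
    z=c["range_z"][int(round(v)),int(round(u))]; R=np.array(c["R"]);t=np.array(c["t"])
    return R.T@(np.r_[slopes(c,u,v),1]*z-t)
def cloud(c):
    K=c["K"];R=np.array(c["R"]);t=np.array(c["t"]);Z=c["range_z"]
    v,u=np.mgrid[0:480,0:640]; p=np.stack([(u-K[0,2])/K[0,0],(v-K[1,2])/K[1,1]],-1);q=p.copy()
    for _ in range(20): q=p/(1+c["k1"]*(q**2).sum(-1,keepdims=True))
    P=np.concatenate([q,np.ones(q.shape[:2]+(1,))],-1)*Z[...,None]
    W=(P-t)@R; W[Z<=0]=np.nan; return W
E
python3 - <<'E'
from h import *
c=cam("top");save(c,"top1.png");np.save("top1.npy",cloud(c))
s=r.read_state();print(s,r.grip_depth); print(Ro.from_quat(s["eef_rot"]).as_matrix().round(3)); print(c["t"],c["R"],c["k1"],c["K"])
c=cam("side");save(c,"side1.png")
E
```

```text
pics
{'time': 0.05, 'joint_positions': array([-1.16256712,  0.33283279, -0.06469628,  1.46094224,  0.02157616,
        1.34990705, -0.08847891]), 'joint_vel': array([-6.66342379e-04, -8.80477001e-04, -9.31509201e-05,  2.23356950e-04,
        3.52298546e-04, -9.48012729e-04,  5.84328814e-05]), 'joint_torque': array([ 2.74781733e-04, -6.25166273e+01,  2.35509023e-02, -3.91132343e+01,
       -6.15991582e-02,  3.69392009e-02,  1.68520711e-05]), 'ee_pos': array([0.26085246, 0.56753231, 0.22177789]), 'eef_rot': array([ 0.69125131, -0.1512244 ,  0.15104414, -0.69028145]), 'ft_force': array([-0.52495463, -0.80492692, -0.17818096]), 'torque': array([ 0.03121313, -0.00296626, -0.00174566]), 'width': 0.0870414903071494} 0.0187
[[ 0.909 -0.001  0.418]
 [-0.418 -0.001  0.909]
 [ 0.    -1.    -0.001]]
[-0.15899083  0.55075299  1.15684492] [[-0.01166824 -0.99960388  0.02561126]
 [-0.99640901  0.0094752  -0.08413858]
 [ 0.08386258 -0.02650104 -0.99612487]] -0.06318575379092384 [[487.88680356   0.         321.61439132]
 [  0.         487.88680356 234.63326957]
 [  0.           0.           1.        ]]
```

View pics/top1.png

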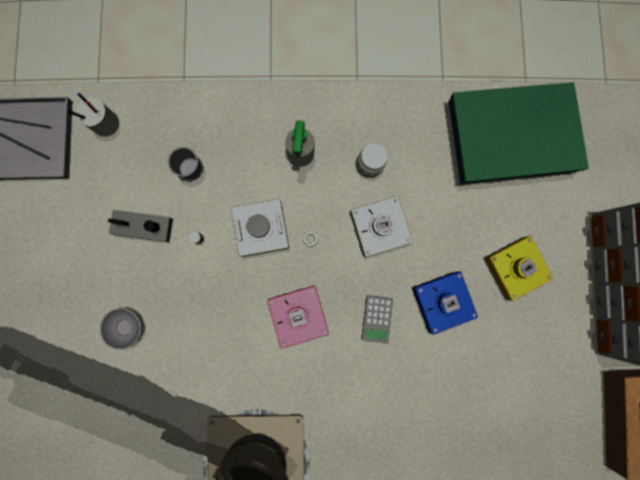

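View pics/side1.png

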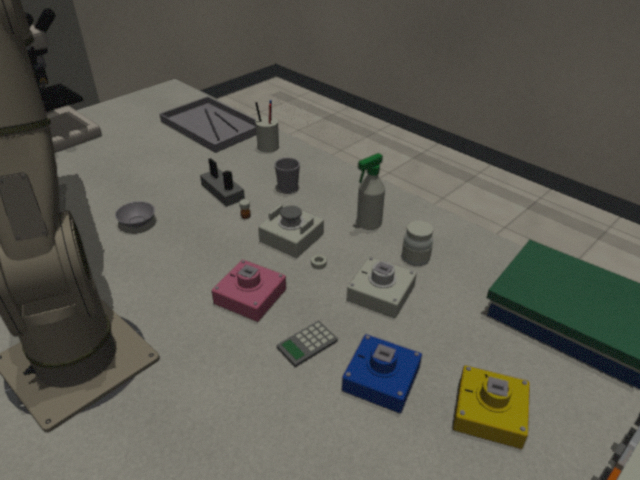

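Top view: the stand's at (140,225) with the flat key at (120,222) and the round key at (151,226). The button box is at (260,227) and the white switch at (381,226). Next I'll measure them by depth and an enlarged crop.

```bash
python3 - <<'E'
from h import *
W=np.load("top1.npy")
def reg(u0,v0,u1,v1,zl,zh,n):
    P=W[v0:v1,u0:u1].reshape(-1,3);P=P[(P[:,2]>zl)&(P[:,2]<zh)]
    (cx,cy),(w,h),a=cv2.minAreaRect(P[:,:2].astype(np.float32))
    print(n,len(P),"rect",round(cx,4),round(cy,4),round(w,4),round(h,4),round(a,1),"mean",P.mean(0).round(4),"med z",np.median(P[:,2]).round(4))
reg(100,200,180,250,.028,.045,"stand")
reg(100,200,135,250,.06,.11,"flat")
reg(138,200,170,250,.06,.11,"round")
reg(225,190,298,265,.04,.057,"bbox")
reg(240,205,280,248,.079,.095,"cap")
reg(225,190,298,265,.066,.078,"cheeks")
reg(340,190,420,265,.036,.052,"sbox")
reg(340,190,420,265,.066,.09,"barrel")
print(np.nanmedian(W[270:280,180:250,2]))
c=cam("top");im=c["image"][:,:,::-1]
a=cv2.resize(im[205:245,100:180],None,fx=9,fy=9,interpolation=cv2.INTER_CUBIC)[:, :720]
b=cv2.resize(im[190:262,340:420],None,fx=4.5,fy=4.5,interpolation=cv2.INTER_CUBIC)
d=cv2.resize(im[190:262,222:302],None,fx=4.5,fy=4.5,interpolation=cv2.INTER_CUBIC)
o=np.vstack([cv2.resize(a,(480,240)),np.zeros((0,480,3),np.uint8)]); bd=np.hstack([b,d])
o=np.hstack([o,np.zeros((240,240,3),np.uint8)])
cv2.imwrite("pics/crop1.png",np.vstack([o,bd]))
E
```

```text
stand 1214 rect 0.5763 0.2759 0.1413 0.0609 81.8 mean [0.5756 0.2752 0.0332] med z 0.0331
flat 82 rect 0.5818 0.3153 0.0332 0.0102 81.1 mean [0.581  0.3124 0.0798] med z 0.0823
round 117 rect 0.5702 0.2358 0.0243 0.0224 10.4 mean [0.5699 0.2337 0.0795] med z 0.0823
bbox 1930 rect 0.5674 -0.0153 0.121 0.1205 9.7 mean [ 0.5656 -0.0171  0.0493] med z 0.0493
cap 409 rect 0.5674 -0.0152 0.0517 0.0521 21.6 mean [ 0.5674 -0.0156  0.083 ] med z 0.083
cheeks 153 rect 0.5666 -0.0156 0.0503 0.1042 9.3 mean [ 0.5666 -0.0152  0.0719] med z 0.072
sbox 2106 rect 0.5681 -0.3086 0.1201 0.1216 15.9 mean [ 0.567  -0.307   0.0443] med z 0.0443
barrel 330 rect 0.5681 -0.308 0.0482 0.0487 9.3 mean [ 0.5677 -0.3076  0.0753] med z 0.0755
-0.0009617688637734597
```

View pics/crop1.png

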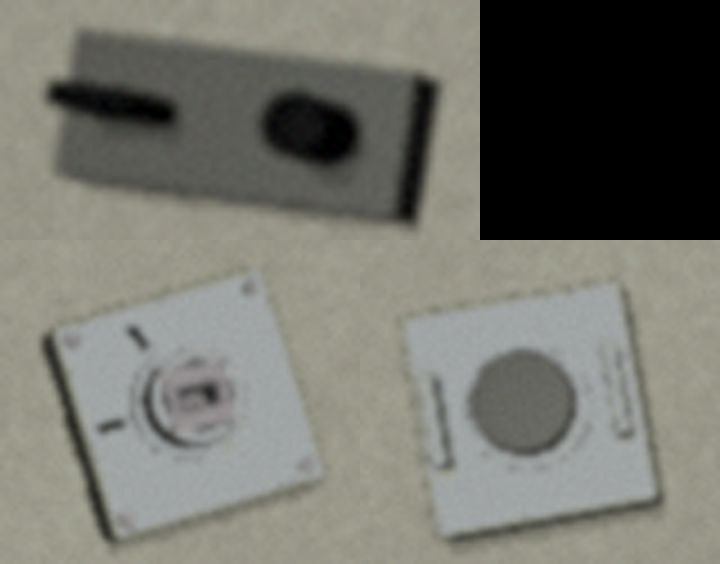

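Depth gives these positions:

| Item | Position (m) | Yaw (deg) |
|---|---|---|
| Flat key | (0.582, 0.3155) | -8.2 |
| Switch axis | (0.568, -0.308) | box about +15.9 |
| Button | (0.567, -0.0155) | about 9.5 |

In the crop the switch's off mark is at left (112,425) and the on mark clockwise of it at (137,338). I'll turn the tool now, then move above the key.

```bash
cat >> h.py <<'E'
def rem(x,y,z,yaw):
    "remaining shift in tool axes (mm) and turn about tool y (deg) to TCP x,y,z with tool z axis at yaw deg"
    s=r.read_state();M=Ro.from_quat(s["eef_rot"]).as_matrix()
    T=np.column_stack([[np.sin(np.radians(yaw)),-np.cos(np.radians(yaw)),0],[0,0,-1],[np.cos(np.radians(yaw)),np.sin(np.radians(yaw)),0]])
    d=np.array([x,y,z])-s["ee_pos"]
    print("t",round(s["time"],2),"now axes mm",(M.T@d*1e3).round(1),"target axes mm",(T.T@d*1e3).round(1),"turn",np.degrees(Ro.from_matrix(M.T@T).as_rotvec()).round(2),"F",s["ft_force"].round(1),"w",s["width"].round(4),"yaw",np.degrees(np.arctan2(M[1,2],M[0,2])).round(2),"pos",s["ee_pos"].round(4))
E
python3 -m jog '[[0,0,0,0,6.7,0],[0,0,0,0,6.7,0],[0,0,0,0,6.7,0],[0,0,0,0,6.7,0],[0,0,0,0,6.7,0],[0,0,0,0,6.7,0],[0,0,0,0,6.7,0],[0,0,0,0,6.7,0],[0,0,0,0,6.7,0],[0,0,0,0,6.7,0],[0,0,0,0,6.7,0],[0,0,0,0,0,0]]' 0.2
python3 -c "
from h import *
rem(.582,.3155,.17,-8.2)"
```

```text
time: 1.15
ee_pos: [0.26, 0.5655, 0.2174]
eef_rot: [0.448, -0.548, 0.551, -0.442]
ft_force: [-0.7, 0.6, 0.1]
width: 0.0524Traceback (most recent call last):
  File "<string>", line 3, in <module>
    rem(.582,.3155,.17,-8.2)
    ~~~^^^^^^^^^^^^^^^^^^^^^
  File "h.py", line 33, in rem
    print("t",round(s["time"],2),"now axes mm",(M.T@d*1e3).round(1),"target axes mm",(T.T@d*1e3).round(1),"turn",np.degrees(Ro.from_matrix(M.T@T).as_rotvec()).round(2),"F",s["ft_force"].round(1),"w",s["width"].round(4),"yaw",np.degrees(np.arctan2(M[1,2],M[0,2])).round(2),"pos",s["ee_pos"].round(4))
                                                                                                                                                                                                       ^^^^^^^^^^^^^^^^
AttributeError: 'float' object has no attribute 'round'
```

```bash
sed -i 's/s\["width"\].round(4)/round(s["width"],4)/' h.py
python3 -c "
from h import *
rem(.582,.3155,.17,-8.2)"
```

```text
t 1.15 now axes mm [177.2  48.5 366.9] target axes mm [201.5  47.4 354.3] turn [ 0.11 -3.79  0.53] F [-0.7  0.6  0.1] w 0.0524 yaw -11.99 pos [0.26   0.5655 0.2174]
```

```bash
python3 -m jog '[[0,0,0,0,-3.8,0],[0.016,0.003,0.028,0,0,0],[0.018,0.004,0.031,0,0,0],[0.018,0.004,0.031,0,0,0],[0.018,0.004,0.031,0,0,0],[0.018,0.004,0.031,0,0,0],[0.018,0.004,0.031,0,0,0],[0.018,0.004,0.031,0,0,0],[0.018,0.004,0.031,0,0,0],[0.018,0.004,0.031,0,0,0],[0.018,0.004,0.031,0,0,0],[0.010,0.003,0.015,0,0,0]]'
python3 -c "
from h import *
rem(.582,.3155,.17,-8.2)"
```

```text
time: 2.15
ee_pos: [0.5641, 0.3381, 0.1713]
eef_rot: [0.487, -0.517, 0.518, -0.478]
ft_force: [0.9, -0.7, -0.3]
width: 0.0519
t 2.15 now axes mm [21.3  1.4 19.5] target axes mm [19.8  1.3 21. ] turn [0.38 4.22 0.56] F [ 0.9 -0.7 -0.3] w 0.0519 yaw -3.98 pos [0.5641 0.3381 0.1713]
```

```bash
python3 -m jog '[[0.01,0.0005,0.010,0.3,3,0.5],[0.009,0.0005,0.009,0,1,0],[0,0,0,0,0,0],[0,0,0,0,0,0]]'
python3 -c "
from h import *
rem(.582,.3155,.17,-8.2)
c=cam('wrist');save(c,'w1.png');W=cloud(c)
P=W.reshape(-1,3);P=P[(P[:,2]>.065)&(P[:,2]<.1)&(abs(P[:,0]-.582)<.03)&(abs(P[:,1]-.3155)<.03)]
print(len(P), len(P) and (cv2.minAreaRect(P[:,:2].astype(np.float32)),P.mean(0)))
P=P[P[:,2]>.079]
print(len(P), len(P) and (cv2.minAreaRect(P[:,:2].astype(np.float32)),P.mean(0)))
"
```

```text
time: 2.48
ee_pos: [0.5846, 0.3112, 0.1687]
eef_rot: [0.464, -0.534, 0.535, -0.461]
ft_force: [-1.1, 1.1, -0.1]
width: 0.0521
t 2.48 now axes mm [-3.9 -1.3 -3.2] target axes mm [-3.9 -1.3 -3.2] turn [ 0.1  -0.05  0.18] F [-1.1  1.1 -0.1] w 0.0521 yaw -8.25 pos [0.5846 0.3112 0.1687]
827 (((0.5801289677619934, 0.3174203038215637), (0.034014441072940826, 0.009918466210365295), 81.80599212646484), array([0.58064467, 0.31925671, 0.08219144]))
769 (((0.5801509618759155, 0.31735464930534363), (0.0338904969394207, 0.009855123236775398), 81.80310821533203), array([0.58048636, 0.31817287, 0.08297255]))
```

View pics/w1.png

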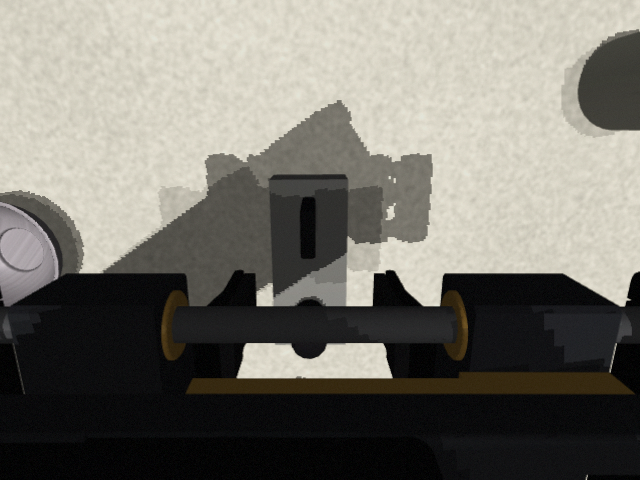

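Wrist view: the flat key is at (308,227), between the fingers, and the round key is hidden under the gripper. The two cameras differ by 2 mm, so I'm leaning on the wrist. Next I descend.

```bash
python3 -m jog '[[-0.005,0.02,-0.0045,0,0,0],[0,0.03,0,0,0,0],[0,0.02,0,0,0,0],[0,0.01,0,0,0,0],[0,0,0,0,0,0],[0,0,0,0,0,0]]'
python3 -c "
from h import *
rem(.5806,.317,.042,-8.2)"
```

```text
time: 3.03
ee_pos: [0.5751, 0.3279, 0.0899]
eef_rot: [-0.466, 0.532, -0.529, 0.468]
ft_force: [0.4, 0.1, 0.4]
width: 0.0522
t 3.03 now axes mm [10.3 47.9  6.9] target axes mm [10.  47.9  7. ] turn [ 0.06  0.92 -0.27] F [0.4 0.1 0.4] w 0.0522 yaw -7.28 pos [0.5751 0.3279 0.0899]
```

```bash
python3 -m jog '[[0.005,0,0.0035,0,-0.5,0],[0.003,0,0.002,0,0,0],[0,0,0,0,0,0],[0,0,0,0,0,0]]'
python3 -c "
from h import *
rem(.5806,.317,.042,-8.2)"
```

```text
time: 3.37
ee_pos: [0.5811, 0.3205, 0.0943]
eef_rot: [-0.468, 0.529, -0.527, 0.473]
ft_force: [-0.1, 0.2, 0.1]
width: 0.0523
t 3.37 now axes mm [ 4.  52.3 -0.3] target axes mm [ 3.5 52.3 -0. ] turn [-0.16  1.62 -0.49] F [-0.1  0.2  0.1] w 0.0523 yaw -6.58 pos [0.5811 0.3205 0.0943]
```

```bash
python3 -m jog '[[0.0015,0.012,0,0,1,0],[0.001,0.012,0,0,0.5,0],[0,0.010,0,0,0,0],[0,0.008,0,0,0,0],[0,0.004,0,0,0,0],[0,0,0,0,0,0]]'
python3 -c "
from h import *
rem(.5806,.317,.042,-8.2)"
```

```text
time: 3.87
ee_pos: [0.5814, 0.3175, 0.0436]
eef_rot: [-0.459, 0.536, -0.534, 0.465]
ft_force: [0.1, -0.7, -0.0]
width: 0.0523
t 3.87 now axes mm [ 0.6  1.6 -0.7] target axes mm [ 0.6  1.6 -0.7] turn [-0.18 -0.14 -0.51] F [ 0.1 -0.7 -0. ] w 0.0523 yaw -8.34 pos [0.5814 0.3175 0.0436]
```

```bash
python3 -m jog '[[0.0005,0.001,-0.0006,-0.2,0,-0.5],[0,0,0,0,0,0],[0,0,0,0,0,0],[0,0,0,0,0,0],[0,0,0,0,0,0],[0,0,0,0,0,0]]' -1 8
python3 -m jog '[[0,0,0,0,0,0],[0,0,0,0,0,0],[0,0,0,0,0,0],[0,0,0,0,0,0]]' -1 8
python3 -c "
from h import *
rem(.5806,.317,.042,-8.2)"
```

```text
time: 4.37
ee_pos: [0.5809, 0.3176, 0.0429]
eef_rot: [-0.463, 0.535, -0.535, 0.462]
ft_force: [-0.3, -0.1, -0.0]
width: 0.02
time: 4.7
ee_pos: [0.5812, 0.3178, 0.0436]
eef_rot: [0.462, -0.535, 0.535, -0.463]
ft_force: [-0.1, -0.3, -1.2]
width: 0.0099
t 4.7 now axes mm [ 0.8  1.6 -0.5] target axes mm [ 0.8  1.6 -0.5] turn [-0.02 -0.11 -0.02] F [-0.1 -0.3 -1.2] w 0.0099 yaw -8.31 pos [0.5812 0.3178 0.0436]
```

```bash
python3 -m jog '[[0,0,0,0,0,0],[0,0,0,0,0,0],[0,-0.006,0,0,0,0],[0,-0.01,0,0,0,0],[0,-0.012,0,0,0,0],[0,-0.015,0,0,0,0],[0,-0.02,0,0,0,0],[0,-0.025,0,0,0,0],[0,-0.025,0,0,0,0],[0,-0.015,0,0,0,0],[0,0,0,0,0,0],[0,0,0,0,0,0]]' -1 50
python3 -c "
from h import *
rem(.568,-.308,.19,13)
c=cam('wrist');save(c,'w2.png')"
```

```text
time: 5.7
ee_pos: [0.5816, 0.3174, 0.1871]
eef_rot: [0.46, -0.535, 0.535, -0.464]
ft_force: [-0.3, 1.3, -1.3]
width: 0.0096
t 5.7 now axes mm [620.7  -4.7  77.4] target axes mm [ 606.3   -2.9 -153.9] turn [ -0.26 -21.35  -0.15] F [-0.3  1.3 -1.3] w 0.0096 yaw -8.35 pos [0.5816 0.3174 0.1871]
```

View pics/w2.png

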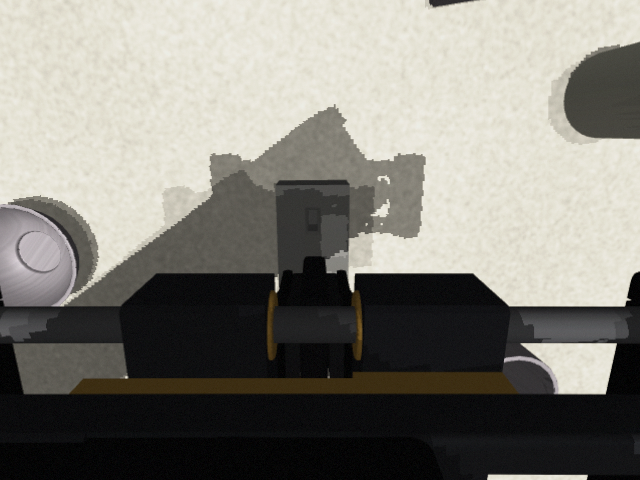

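Key is in hand (nub at (313,265)) and the stand slot is empty. Now I carry it over to the switch.

```bash
python3 -m jog '[[0.02,-0.001,0.003,0,0,0],[0.03,0,0.004,0,0,0],[0.036,0,0.005,0,0,0],[0.036,0,0.005,0,0,0],[0.036,0,0.005,0,0,0],[0.036,0,0.005,0,0,0],[0.036,0,0.005,0,0,0],[0.036,0,0.005,0,0,0],[0.036,0,0.005,0,0,0],[0.036,0,0.005,0,0,0],[0.030,0,0.004,0,0,0],[0.02,0,0.002,0,0,0]]'
python3 -c "
from h import *
rem(.568,-.308,.19,13)"
```

```text
time: 6.75
ee_pos: [0.5699, -0.0844, 0.1731]
eef_rot: [-0.469, 0.536, -0.528, 0.462]
ft_force: [0.3, -0.2, -1.8]
width: 0.0098
t 6.75 now axes mm [221.9 -17.1  27.4] target axes mm [217.5 -16.9 -52.2] turn [  0.85 -20.6   -0.09] F [ 0.3 -0.2 -1.8] w 0.0098 yaw -7.6 pos [ 0.5699 -0.0844  0.1731]
```

```bash
python3 -m jog '[[0.03,-0.004,0.004,0.3,0,0],[0.036,-0.004,0.005,0.3,0,0],[0.036,-0.004,0.005,0,0,0],[0.036,-0.003,0.005,0,0,0],[0.030,0,0.004,0,0,0],[0.02,0,0.002,0,0,0],[0,0,0,0,-5,0],[0,0,0,0,-5,0],[0,0,0,0,-5,0],[0,0,0,0,-3,0],[0,0,0,0,0,0],[0,0,0,0,0,0]]'
python3 -c "
from h import *
rem(.568,-.308,.17,13)"
```

```text
time: 7.75
ee_pos: [0.5576, -0.2908, 0.174]
eef_rot: [0.549, -0.46, 0.445, -0.537]
ft_force: [-0.5, -0.3, -1.2]
width: 0.0096
t 7.75 now axes mm [18.8  3.7  7.2] target axes mm [19.1  4.   6.3] turn [ 1.53 -2.58 -0.34] F [-0.5 -0.3 -1.2] w 0.0096 yaw 10.43 pos [ 0.5576 -0.2908  0.174 ]
```

```bash
python3 -m jog '[[0.010,0.002,0.003,0.8,-1.5,-0.2],[0.008,0.001,0.003,0.5,-1,0],[0,0,0,0,0,0],[0,0,0,0,0,0]]'
python3 -c "
from h import *
rem(.568,-.308,.17,13)
c=cam('wrist');save(c,'w3.png',(200,120,440,300),3.3);np.save('w3.npy',cloud(c))
W=np.load('w3.npy')
P=W.reshape(-1,3);P=P[(P[:,2]>.07)&(P[:,2]<.082)&(np.hypot(P[:,0]-.568,P[:,1]+.308)<.04)]
print(len(P),cv2.minAreaRect(P[:,:2].astype(np.float32)),cv2.minEnclosingCircle(P[:,:2].astype(np.float32)),P.mean(0))
"
```

```text
time: 8.08
ee_pos: [0.5664, -0.306, 0.1682]
eef_rot: [0.553, -0.445, 0.439, -0.551]
ft_force: [-0.1, -0.2, -0.3]
width: 0.0098
t 8.08 now axes mm [ 2.3 -1.8  1.1] target axes mm [ 2.3 -1.8  1.1] turn [ 0.37 -0.37 -0.28] F [-0.1 -0.2 -0.3] w 0.0098 yaw 12.64 pos [ 0.5664 -0.306   0.1682]
3274 ((0.565994143486023, -0.30592912435531616), (0.049111928790807724, 0.04613683000206947), 12.754793167114258) ((0.5665718913078308, -0.3072930574417114), 0.02515999972820282) [ 0.56571628 -0.30389208  0.07555102]
```

View pics/w3.png

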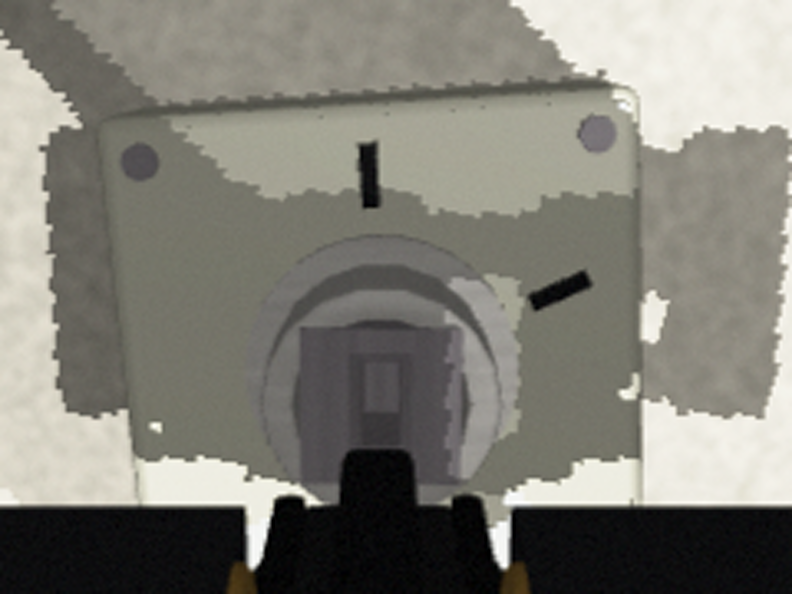

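The slot shows in the crop at about (381,390), parallel to the held key (nub columns 343–413). Both now go into the tool frame, using the same camera.

```bash
python3 - <<'E'
from h import *
W=np.load('w3.npy');s=r.read_state();M=Ro.from_quat(s["eef_rot"]).as_matrix();p=s["ee_pos"]
c=cam("wrist");K=c["K"]
T=(W-p)@M*1e3
for v in (259,263,267,271):
    row=T[v,296:336]; print(v,[tuple(a.round(1)) for a in row[::1] if abs(a[1])<60][:40:3])
for u,v in ((306.1,241),(324.8,241),(315.5,227),(309.5,229.7),(321.3,229.7),(291,219),(291,266),(311,173)): 
    print(u,v,((onz(c,u,v,.0755 if v>200 else .044)-p)@M*1e3).round(1))
# circle fit of barrel rim in tool frame
g=W[...,2]; m=((g>.068)&(g<.083)).astype(np.uint8)
P=T[(g>.07)&(g<.082)&(np.hypot(W[...,0]-.568,W[...,1]+.308)<.03)]
q=P[:,[0,2]]; h=cv2.convexHull(q.astype(np.float32))[:,0]
from scipy.optimize import least_squares
f=least_squares(lambda a:np.hypot(h[:,0]-a[0],h[:,1]-a[1])-25,[0,0],loss='soft_l1',f_scale=.4);print("centre tool x,z",f.x,np.abs(f.fun).max())
# slot: depth below top
mm=(g<.073)&(g>.03)&(np.hypot(T[...,0]-f.x[0],T[...,2]-f.x[1])<13)
q=T[mm][:,[0,2]]; print(len(q), cv2.minAreaRect(q.astype(np.float32)))
print(c["R"]@M)
E
```

```text
259 [(np.float64(-15.3), np.float64(6.2), np.float64(-4.8)), (np.float64(-16.2), np.float64(3.5), np.float64(-3.4)), (np.float64(-16.4), np.float64(3.0), np.float64(-2.1)), (np.float64(-16.1), np.float64(3.8), np.float64(-0.8)), (np.float64(-16.8), np.float64(1.9), np.float64(0.6)), (np.float64(-16.6), np.float64(2.3), np.float64(1.9)), (np.float64(-16.3), np.float64(3.4), np.float64(3.2))]
263 [(np.float64(-15.5), np.float64(0.1), np.float64(-4.7)), (np.float64(-16.3), np.float64(-2.2), np.float64(-3.3)), (np.float64(-16.4), np.float64(-2.3), np.float64(-2.0)), (np.float64(-16.5), np.float64(-2.9), np.float64(-0.8)), (np.float64(-16.4), np.float64(-2.4), np.float64(0.5)), (np.float64(-16.6), np.float64(-3.0), np.float64(2.7)), (np.float64(-15.8), np.float64(-0.8), np.float64(4.0))]
267 [(np.float64(-15.8), np.float64(-6.0), np.float64(-4.5)), (np.float64(-16.4), np.float64(-7.7), np.float64(-3.2)), (np.float64(-16.4), np.float64(-7.4), np.float64(-2.0)), (np.float64(-16.5), np.float64(-7.7), np.float64(-0.7)), (np.float64(-16.2), np.float64(-7.0), np.float64(0.5)), (np.float64(-16.4
[... 457 characters left out ...]
16.1), np.float64(-11.5), np.float64(1.3)), (np.float64(-16.3), np.float64(-12.0), np.float64(2.5)), (np.float64(-15.7), np.float64(-10.4), np.float64(3.8))]
306.1 241 [ 0.8 92.7 -5.8]
324.8 241 [ 0.8 92.7  6.8]
315.5 227 [-8.9 92.7  0.6]
309.5 229.7 [-7.1 92.8 -3.5]
321.3 229.7 [-7.1 92.7  4.4]
291 219 [-14.4  92.9 -15.8]
291 266 [ 18.7  92.7 -16.3]
311 173 [-41.5 124.4  -2.7]
centre tool x,z [2.05788849 0.45472235] 1.0989273765130818
298 ((2.3636112213134766, 0.45341968536376953), (8.823038101196289, 18.52791976928711), 88.45833587646484)
[[-3.65867694e-04  4.89384968e-04  9.99999813e-01]
 [ 9.66107360e-01 -2.58140155e-01  4.79797473e-04]
 [ 2.58140341e-01  9.66107355e-01 -3.78353276e-04]]
```

```bash
python3 -m jog '[[0.0015,0.01,0.0005,0.3,0,-0.2],[0,0.014,0,0,0,0],[0,0.012,0,0,0,0],[0,0.006,0,0,0,0],[0,0,0,0,0,0],[0,0,0,0,0,0]]'
python3 -c "
from h import *
rem(.5673,-.3076,.0866,12.7)"
```

```text
time: 8.68
ee_pos: [0.5678, -0.3045, 0.1253]
eef_rot: [-0.552, 0.443, -0.442, 0.552]
ft_force: [-0.6, -0.4, -0.4]
width: 0.0095
t 8.68 now axes mm [ 3.  38.7 -1.2] target axes mm [ 2.9 38.7 -1.2] turn [ 0.02 -0.1  -0.1 ] F [-0.6 -0.4 -0.4] w 0.0095 yaw 12.6 pos [ 0.5678 -0.3045  0.1253]
```

```bash
python3 -m jog '[[0.0025,0.002,-0.001,0,0,0],[0.0005,0.002,0,0,0,0],[0,0.002,0,0,0,0],[0,0,0,0,0,0]]'
python3 -c "
from h import *
rem(.5673,-.3076,.0866,12.7)"
```

```text
time: 9.02
ee_pos: [0.5682, -0.3082, 0.1204]
eef_rot: [-0.551, 0.442, -0.442, 0.552]
ft_force: [0.1, 0.5, -0.5]
width: 0.0096
t 9.02 now axes mm [-0.8 33.8 -0.7] target axes mm [-0.8 33.8 -0.7] turn [-0.06 -0.1  -0.03] F [ 0.1  0.5 -0.5] w 0.0096 yaw 12.6 pos [ 0.5682 -0.3082  0.1204]
```

```bash
python3 -m jog '[[-0.0008,0.003,-0.0006,0,0,0],[0,0.003,0,0,0,0],[0,0.003,0,0,0,0],[0,0.003,0,0,0,0],[0,0.002,0,0,0,0],[0,0,0,0,0,0]]'
python3 -c "
from h import *
rem(.5673,-.3076,.0866,12.7)"
```

```text
time: 9.52
ee_pos: [0.5674, -0.3076, 0.1054]
eef_rot: [-0.551, 0.442, -0.442, 0.552]
ft_force: [-0.3, -0.6, -1.0]
width: 0.0097
t 9.52 now axes mm [ 0.  18.8 -0.1] target axes mm [-0.  18.8 -0.1] turn [-0.09 -0.12 -0.03] F [-0.3 -0.6 -1. ] w 0.0097 yaw 12.58 pos [ 0.5674 -0.3076  0.1054]
```

It's about 7 mm into the slot with no contact force.

```bash
python3 -m jog '[[0,0.003,0,0,0,0],[0,0.003,0,0,0,0],[0,0.003,0,0,0,0],[0,0.003,0,0,0,0],[0,0.002,0,0,0,0],[0,0,0,0,0,0],[0,0,0,0,0,0]]'
python3 -c "
from h import *
rem(.5673,-.3076,.0866,12.7)"
```

```text
time: 10.1
ee_pos: [0.5674, -0.3077, 0.0894]
eef_rot: [-0.551, 0.442, -0.442, 0.552]
ft_force: [-0.1, 1.0, -0.3]
width: 0.0097
t 10.1 now axes mm [-0.1  2.8 -0.1] target axes mm [-0.1  2.8 -0.1] turn [-0.07 -0.12 -0.02] F [-0.1  1.  -0.3] w 0.0097 yaw 12.58 pos [ 0.5674 -0.3077  0.0894]
```

```bash
python3 -m jog '[[0,0.0015,0,0,0,0],[0,0.0015,0,0,0,0],[0,0.001,0,0,0,0],[0,0,0,0,0,0]]'
python3 -c "
from h import *
rem(.5673,-.3076,.0866,12.7)"
```

```text
time: 10.43
ee_pos: [0.5677, -0.3078, 0.0864]
eef_rot: [-0.551, 0.442, -0.443, 0.552]
ft_force: [0.7, -0.4, -0.1]
width: 0.0098
t 10.43 now axes mm [-0.3 -0.2 -0.3] target axes mm [-0.3 -0.2 -0.3] turn [-0.13 -0.12 -0.01] F [ 0.7 -0.4 -0.1] w 0.0098 yaw 12.58 pos [ 0.5677 -0.3078  0.0864]
```

```bash
python3 -m jog '[[0,0.001,0,0,0,0],[0,0.001,0,0,0,0],[0,0.0005,0,0,0,0]]'
python3 -c "
from h import *
rem(.5673,-.3076,.0866,12.7)"
```

```text
time: 10.68
ee_pos: [0.5677, -0.3079, 0.0863]
eef_rot: [-0.551, 0.442, -0.443, 0.553]
ft_force: [-2.2, 1.4, 2.0]
width: 0.0095
t 10.68 now axes mm [-0.4 -0.3 -0.4] target axes mm [-0.4 -0.3 -0.4] turn [-0.18 -0.13 -0.04] F [-2.2  1.4  2. ] w 0.0095 yaw 12.57 pos [ 0.5677 -0.3079  0.0863]
```

It stopped at 0.0863 against 0.0866 predicted, so the shoulder is on the barrel. Turning clockwise now.

```bash
python3 -m jog '[[0,0,0,0,4,0],[0,0,0,0,5,0],[0,0,0,0,5,0],[0,0,0,0,5,0],[0,0,0,0,4,0],[0,0,0,0,0,0]]'
python3 -c "
from h import *
rem(.5673,-.3076,.0863,-53)
s=r.read_state();print(s['joint_positions'].round(2),s['torque'].round(2))"
```

```text
time: 11.18
ee_pos: [0.5673, -0.3078, 0.0863]
eef_rot: [0.446, -0.547, 0.548, -0.449]
ft_force: [-1.2, 1.2, 1.8]
width: 0.0096
t 11.18 now axes mm [-0.2  0.  -0. ] target axes mm [-0.2  0.  -0.1] turn [-0.08 41.53 -0.18] F [-1.2  1.2  1.8] w 0.0096 yaw -11.47 pos [ 0.5673 -0.3078  0.0863]
[ 0.01  0.53  0.56  1.59 -0.31  1.12  0.45] [0.01 0.43 0.05]
```

```bash
python3 -m jog '[[0,0,0,0,4,0],[0,0,0,0,5,0],[0,0,0,0,5,0],[0,0,0,0,5,0],[0,0,0,0,5,0],[0,0,0,0,5,0],[0,0,0,0,4,0],[0,0,0,0,4,0],[0,0,0,0,0,0]]'
python3 -c "
from h import *
rem(.5673,-.3076,.0863,-53)
s=r.read_state();print(s['joint_positions'].round(2),s['torque'].round(2))"
```

```text
time: 11.93
ee_pos: [0.5678, -0.3082, 0.0863]
eef_rot: [0.247, -0.662, 0.662, -0.25]
ft_force: [0.1, 1.3, 2.4]
width: 0.0098
t 11.93 now axes mm [-0.   0.  -0.8] target axes mm [ 0.   0.  -0.8] turn [-0.12  4.16 -0.2 ] F [0.1 1.3 2.4] w 0.0098 yaw -48.84 pos [ 0.5678 -0.3082  0.0863]
[-0.08  0.56  0.7   1.59 -0.39  1.13 -0.15] [0.01 0.36 0.06]
```

```bash
python3 -m jog '[[0,0,-0.0005,0,3,0],[0,0,0,0,3,0],[0,0,0,0,3,0],[0,0,0,0,2,0],[0,0,0,0,0,0]]'
python3 -c "
from h import *
rem(.5673,-.3076,.0863,-53)
s=r.read_state();print(s['joint_positions'].round(2),s['torque'].round(2))"
```

```text
time: 12.35
ee_pos: [0.5679, -0.3084, 0.0863]
eef_rot: [0.187, -0.681, 0.682, -0.19]
ft_force: [-0.7, -0.3, 1.3]
width: 0.01
t 12.35 now axes mm [ 0.1  0.  -1. ] target axes mm [ 0.  0. -1.] turn [-0.19 -6.05 -0.21] F [-0.7 -0.3  1.3] w 0.01 yaw -59.05 pos [ 0.5679 -0.3084  0.0863]
[-0.11  0.57  0.74  1.59 -0.42  1.13 -0.31] [ 0.01  0.33 -0.01]
```

```bash
python3 -m jog '[[0,0,0,0,2,0],[0,0,0,0,2,0],[0,0,0,0,2,0]]'
python3 -c "
from h import *
rem(.5673,-.3076,.0863,-61)
s=r.read_state();print(s['torque'].round(2))"
python3 -m jog '[[0,0,0,0,2,0],[0,0,0,0,2,0]]'
python3 -c "
from h import *
rem(.5673,-.3076,.0863,-61)
s=r.read_state();print(s['torque'].round(2))"
```

```text
time: 12.6
ee_pos: [0.568, -0.3085, 0.0864]
eef_rot: [0.155, -0.689, 0.69, -0.159]
ft_force: [-0.8, -0.4, 0.8]
width: 0.0098
t 12.6 now axes mm [ 0.3  0.1 -1.1] target axes mm [ 0.2  0.1 -1.1] turn [-0.18 -3.37 -0.24] F [-0.8 -0.4  0.8] w 0.0098 yaw -64.37 pos [ 0.568  -0.3085  0.0864]
[-0.11  0.34  0.43]
time: 12.77
ee_pos: [0.5682, -0.3084, 0.0864]
eef_rot: [0.134, -0.693, 0.695, -0.137]
ft_force: [-1.6, -1.0, 0.2]
width: 0.0098
t 12.77 now axes mm [ 0.5  0.  -1.1] target axes mm [ 0.4  0.1 -1.1] turn [-0.19 -6.9  -0.23] F [-1.6 -1.   0.2] w 0.0098 yaw -67.9 pos [ 0.5682 -0.3084  0.0864]
[-0.07  0.36  0.79]
```

Torque rises to 0.8 N m at yaw -68°, so it's at the stop. I'll unload, release and rise straight up.

```bash
python3 -m jog '[[0,0,0,0,-2,0],[0,0,0,0,-1.5,0],[0,0,0,0,0,0]]' -1 10
python3 -m jog '[[0,0,0,0,0,0],[0,0,0,0,0,0],[0,0,0,0,0,0],[0,0,0,0,0,0],[0,0,0,0,0,0],[0,-0.01,0,0,0,0],[0,-0.02,0,0,0,0],[0,-0.03,0,0,0,0],[0,-0.03,0,0,0,0],[0,-0.01,0,0,0,0],[0,0,0,0,0,0]]' 0
python3 - <<'E'
from h import *
rem(.5674,-.0154,.11,9.5)
c=cam('wrist');W=cloud(c);save(c,'w4.png')
P=W.reshape(-1,3);d=np.hypot(P[:,0]-.568,P[:,1]+.308)<.035
for a,b in((.11,.14),(.07,.083)):
    q=P[d&(P[:,2]>a)&(P[:,2]<b)]; print(len(q),len(q) and (cv2.minAreaRect(q[:,:2].astype(np.float32)),np.median(q[:,2])))
E
```

```text
time: 13.02
ee_pos: [0.5683, -0.3082, 0.0863]
eef_rot: [0.16, -0.687, 0.689, -0.163]
ft_force: [-0.0, 0.1, 1.4]
width: 0.0102
time: 13.93
ee_pos: [0.5669, -0.3079, 0.1919]
eef_rot: [0.162, -0.687, 0.689, -0.164]
ft_force: [0.1, -0.6, -0.6]
width: 0.0433
t 13.93 now axes mm [-131.6   81.6 -261.3] target axes mm [-288.4   81.9   48.7] turn [-1.800e-01 -7.282e+01 -2.000e-02] F [ 0.1 -0.6 -0.6] w 0.0433 yaw -63.32 pos [ 0.5669 -0.3079  0.1919]
924 (((0.5664368867874146, -0.3079107403755188), (0.03374560549855232, 0.010008580982685089), 29.83484649658203), np.float64(0.1260620587947982))
2620 (((0.5670785307884216, -0.3073132336139679), (0.04835018888115883, 0.04895132780075073), 28.913768768310547), np.float64(0.07574205226663568))
```

View pics/w4.png

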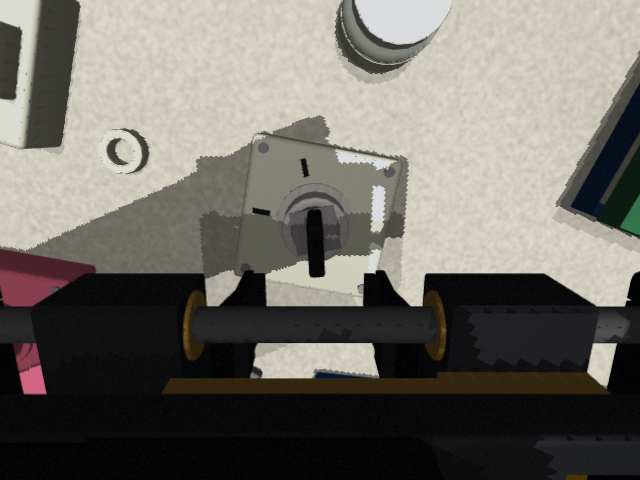

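Key top is at z 0.126 (home). Its axis is at (315,240) in the picture, at world -60.2°, which puts the barrel at the stop (-53°) within its play. Next: shut the fingers and go above the button.

```bash
python3 -m jog '[[-0.009,0,-0.018,0,0,0],[-0.014,0,-0.028,0,0,0],[-0.015,0,-0.03,0,0,0],[-0.015,0,-0.03,0,0,0],[-0.015,0,-0.03,0,0,0],[-0.015,0,-0.03,0,0,0],[-0.015,0,-0.03,0,0,0],[-0.013,0.01,-0.025,0,0,0],[-0.008,0.01,-0.015,0,0,0],[0,0.01,0,0,0,0],[0,0,0,0,0,0],[0,0,0,0,0,0]]' -1 20
python3 -c "
from h import *
rem(.5674,-.0154,.11,-63)"
```

```text
time: 14.98
ee_pos: [0.5591, -0.0312, 0.1448]
eef_rot: [-0.168, 0.688, -0.688, 0.158]
ft_force: [-0.2, -0.5, -0.2]
width: 0.0004
t 14.98 now axes mm [-15.   34.6 -10.2] target axes mm [-14.6  34.8 -10.3] turn [ 0.22 -0.36  0.85] F [-0.2 -0.5 -0.2] w 0.0004 yaw -63.36 pos [ 0.5591 -0.0312  0.1448]
```

```bash
python3 -m jog '[[-0.007,0.008,-0.005,0,0,0.5],[-0.005,0.01,-0.003,0,0,0.3],[-0.002,0.01,-0.002,0,0,0],[0,0.004,0,0,0,0],[0,0,0,0,0,0],[0,0,0,0,0,0]]'
python3 -c "
from h import *
rem(.5674,-.0154,.084,-63)
c=cam('top');W=cloud(c);
P=W.reshape(-1,3);P=P[(np.hypot(P[:,0]-.568,P[:,1]+.308)<.03)&(P[:,2]>.11)];print(len(P),cv2.minAreaRect(P[:,:2].astype(np.float32)))
save(c,'t2.png')"
```

```text
time: 15.48
ee_pos: [0.5674, -0.0199, 0.1088]
eef_rot: [-0.161, 0.689, -0.688, 0.16]
ft_force: [-0.5, 0.5, 0.0]
width: 0.0004
t 15.48 now axes mm [-2.  24.8 -4. ] target axes mm [-2.1 24.8 -4. ] turn [ 0.13 -0.79  0.05] F [-0.5  0.5  0. ] w 0.0004 yaw -63.79 pos [ 0.5674 -0.0199  0.1088]
85 ((0.5675336122512817, -0.3084130883216858), (0.03369508311152458, 0.010307176038622856), 30.457971572875977)
```

Centred within 4 mm, and the key is still in place. Now descend to just above the cap.

```bash
python3 -m jog '[[-0.001,0.006,-0.002,0,0,0],[-0.001,0.006,-0.001,0,0,0],[0,0.005,0,0,0,0],[0,0.002,0,0,0,0],[0,0,0,0,0,0],[0,0,0,0,0,0]]'
python3 -c "
from h import *
rem(.5674,-.0154,.073,-63)"
```

```text
time: 16.03
ee_pos: [0.5684, -0.0166, 0.0888]
eef_rot: [-0.16, 0.689, -0.688, 0.16]
ft_force: [0.5, -1.1, 0.3]
width: 0.0003
t 16.03 now axes mm [ 0.4 15.8 -1.5] target axes mm [ 0.4 15.8 -1.5] turn [ 0.1  -0.84 -0.04] F [ 0.5 -1.1  0.3] w 0.0003 yaw -63.84 pos [ 0.5684 -0.0166  0.0888]
```

```bash
python3 -m jog '[[0,0.003,0,0,0,0],[0,0.003,0,0,0,0],[0,0.002,0,0,0,0],[0,0,0,0,0,0],[0,0,0,0,0,0]]'
python3 -c "
from h import *
rem(.5674,-.0154,.073,-63)"
```

```text
time: 16.45
ee_pos: [0.5688, -0.0166, 0.0809]
eef_rot: [-0.16, 0.689, -0.688, 0.16]
ft_force: [-2.1, 0.3, 2.7]
width: 0.0007
t 16.45 now axes mm [ 0.8  7.9 -1.7] target axes mm [ 0.7  7.9 -1.7] turn [ 0.1  -0.84 -0.1 ] F [-2.1  0.3  2.7] w 0.0007 yaw -63.84 pos [ 0.5688 -0.0166  0.0809]
```

```bash
python3 -m jog '[[0,0.002,0,0,0,0],[0,0.002,0,0,0,0],[0,0.002,0,0,0,0],[0,0.0015,0,0,0,0],[0,0,0,0,0,0],[0,0,0,0,0,0]]'
python3 -c "
from h import *
rem(.5674,-.0154,.073,-63)"
```

```text
time: 16.95
ee_pos: [0.569, -0.0166, 0.0735]
eef_rot: [-0.159, 0.69, -0.688, 0.161]
ft_force: [-1.6, -0.1, 5.1]
width: 0.0002
t 16.95 now axes mm [ 0.9  0.5 -1.8] target axes mm [ 0.9  0.5 -1.8] turn [ 0.13 -0.85 -0.14] F [-1.6 -0.1  5.1] w 0.0002 yaw -63.85 pos [ 0.569  -0.0166  0.0735]
```

```bash
python3 -m jog '[[0,0.0004,0,0,0,0],[0,0,0,0,0,0],[0,0,0,0,0,0],[0,0,0,0,0,0],[0,0,0,0,0,0],[0,0,0,0,0,0],[0,0,0,0,0,0],[0,0,0,0,0,0]]'
python3 - <<'E'
from h import *
rem(.5674,-.0154,.073,-63)
c=cam('top');W=cloud(c);P=W.reshape(-1,3)
k=P[(np.hypot(P[:,0]-.568,P[:,1]+.308)<.03)&(P[:,2]>.11)];print("key",cv2.minAreaRect(k[:,:2].astype(np.float32)),k[:,2].max())
k=P[(np.hypot(P[:,0]-.57,P[:,1]-.2358)<.03)&(P[:,2]>.06)];print("round",k.mean(0))
c=cam('wrist');W=cloud(c);P=W.reshape(-1,3)
d=np.hypot(P[:,0]-.567,P[:,1]+.0154)
k=P[(d<.025)&(P[:,2]>.06)&(P[:,2]<.09)];print("cap/finger z",np.percentile(k[:,2],[10,50,90]))
save(c,'w5.png')
E
```

```text
time: 17.62
ee_pos: [0.569, -0.0166, 0.0736]
eef_rot: [-0.159, 0.69, -0.688, 0.161]
ft_force: [-3.2, 0.5, 5.4]
width: 0.0003
t 17.62 now axes mm [ 0.9  0.6 -1.8] target axes mm [ 0.9  0.6 -1.8] turn [ 0.17 -0.86 -0.14] F [-3.2  0.5  5.4] w 0.0003 yaw -63.86 pos [ 0.569  -0.0166  0.0736]
key ((0.567554771900177, -0.3084678649902344), (0.033691659569740295, 0.01026773452758789), 30.26981544494629) 0.1313483863125355
round [0.56975759 0.23396505 0.07965017]
cap/finger z [0.07152237 0.07250771 0.08249679]
```

View pics/w5.png

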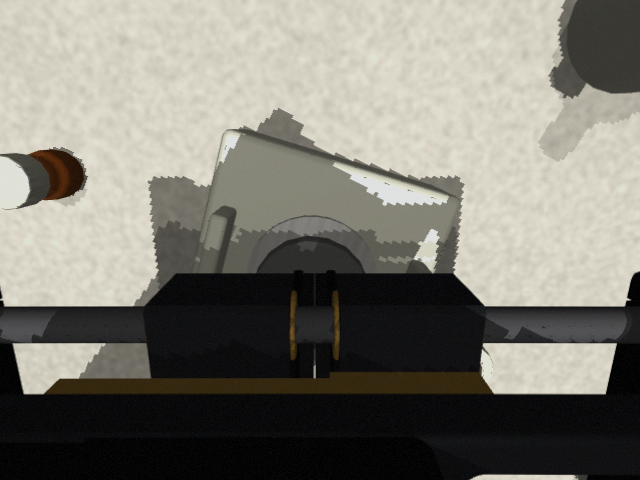

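The fingers hold the cap at (310,255) with its top near z 0.073, level with the cheeks. The key and the round key are unchanged, so I'm handing in.

```bash
python3 -c "
from h import *
r.close_job();s=r.read_state();print(s['time'],s['ee_pos'],s['ft_force'])"
```

```text
the job is handed in; nothing more can be done
the job is handed in; nothing more can be done
```

The job is handed in with the switch turned on and the shut fingers holding the exposure button at half travel. I got no verdict, and the state could not be read again after hand-in.

- **Key:** I took the flat-handled key from the stand and pushed it into the switch slot until its shoulder met the barrel. I then turned it clockwise until the wrist torque rose to about 0.8 N m, and released it.
- **Switch angle:** The last check showed the key standing home on the barrel axis, at about -60°. Allowing for the play, that puts the barrel at about 1.18 rad or more. I worked this out from the key's direction; I did not measure the barrel itself.
- **Button:** It was held with the fingertips at z = 0.0736 m, about 10.4 mm of travel. The upward force was about 5.4 N, and the camera put the cap's top at about 0.073 m, level with the cheeks.
- **Other objects:** The round-handled key was measured where it started. I did not re-measure the bystanders, but nothing I did came near them.
- **Disagreement:** The wrist and top cameras differed by about 2 mm on horizontal positions. I used the wrist camera for the key and the insertion.

The last reading before hand-in was at 17.6 s of the 54 s allowed.

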